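Lift the specimen carriage over its ridge into the viewing pocket

ROBOT

A 6-joint arm with a two-finger parallel gripper is mounted at the origin on the work surface. World frame = base frame: x ahead of the robot, y to its left, z up, the work surface at z = 0. Lengths are in m, angles in rad, forces in N, time in s.
With the tool pointing down it reaches from about 0.375 to 0.9 m from the base axis. Payload 3.1 kg.
Tool frame: the origin (TCP) lies on the centre line of the jaws, within the pads' length; the fingertips stand 25 mm ahead of it and the grasp point (between the pads) lies 6 mm ahead of it (robot.nose_length is the y of the fingertips in the tool frame, in m); y points along the fingers, z is the direction in which the jaws open and shut, and the axes are right-handed (so a half turn about y gives the same grasp; the last joint's range is limited). The gripper opens to 87 mm and grips with 3 to 60 N. Pads are 19 mm wide; open, the fingers measure 117 mm over their backs; the gripper's body (75 mm by 190 mm) begins 51 mm behind the grasp point.
Start: joints at [0.936, 0.527, 1.433, -0, 1.181, -0.178], TCP at [0.275, 0.561, 0.221] pointing down, gripper open.
Joint ranges: [-3.08, 3.08], [-0.75, 2.2], [0.22, 2.44], [-1.43, 4.57], [0, 2.65], [-2.85, 2.85]. Speed limits (rad/s): [2.79, 2.79, 3.14, 3.14, 3.14, 3.14].

INTERFACE

Orientations are given as a unit quaternion [x, y, z, w].
In Python, from rig import robot, eyes, ticket gives the robot as it stands.
- The arm moves only by the tool play_rows, never from a script. Its argument "series" is a list of rows, each a list of 7 numbers: the opening, from 0 (shut) to 1 (fully open), then the shift along the tool's x, y, z scaled (see below), then the turn, a rotation vector about the tool's x, y, z scaled (see below). In form: [[claw, dx, dy, dz, ax, ay, az], ...]. A call has 1 to 12 rows; each row shifts and turns the commanded pose from where the row before left it, along the tool's axes as they then stand; what a row does not reach is not made up. The controller multiplies each number of a shift by 100 mm and each number of a turn by 180 degrees. A row lasts 1/12 s, in which the tool goes at most 41.7 mm and 7.16 degrees, less where a joint would pass 70% of its speed; a pose out of reach is approached as far as the arm can. A call with a number of a shift or a turn outside -1 to 1 is refused whole. A call with a gripper value outside its range is refused whole. The fingers move at their own pace and stop on an object; "grip_force" is the grip in N (left out, the last holds). Time passes only in rows, so rows that do not move let the fingers close. It gives the time, the measured TCP pose, the force and the opening at its end, in the units of the state.
- robot.get_obs(): the state, without advancing time (a new reading comes with each control period).
- eyes.camera(name): name is "side" or "top" or "wrist"; returns the picture (400x640x3 uint8, red, green, blue); there is no depth.
- eyes.camera_params(name): a dict with "K" (3x3 intrinsics, pixels), "rvec" (rotation vector, rad) and "tvec" (3), from world to camera coordinates, as OpenCV has them. Camera axes: x right, y down, z forward; pixel columns grow to the right and rows downward; lengths in m; the calibration is good to about 2 mm. A picture is of the moment at which its call begins: read the wrist's pose just before it. camera_params takes no time and is no camera call; for the wrist camera it gives the pose at the moment of the call.
- ticket.hand_in(): hands the job in, once; it reports no verdict.
The state is a dict: "time": time; "q": joint angles; "joint_velocities": joint speeds; "joint_torque": joint torques, N m; "position": TCP position; "tool_rot": TCP orientation; "ft_force": force on the tool from outside, world axes, zero at the start; "moment": the same for the moment, N m; "grip_width": finger opening in m.
Only numpy, scipy, OpenCV 4.12 (cv2) and the standard library are available. Lean on these libraries where they do the work, as an engineer would, in place of code of your own. Each camera call takes 0.05 s, during which the arm holds its last target.

TASK

On the inspection bench stand two small slide stages with a lens at one end. Take the carriage that carries the H-shaped profile by its upright grip, lift it over the steel ridge that blocks it, slide it along to the lens end, set it fully down in the pocket beyond the ridge and let go. Leave the other carriage, with the round sample, where it is.

Things in the scene. Friction and masses are not known exactly. Their poses are not given: they have to be found in the camera images.
- stage_h_handle (a point): Black upright grip of the carriage carrying the H profile (aluminium, 30 mm high, 26 x 40 in plan, 40 ahead of the grip). A fin 14 mm thick (its y), 30 long (its x), 60 tall. This point: in its middle, 18 mm below its top edge, 82 above the table when down. +x = level slide direction towards the lens; z up. Two guide pins 42 ahead, 43 to either side, tips 67 above the table.
- stage_h_slide (a joint): That carriage's travel along +x to the lens, m; starts at 0 to 0.004. A steel ridge 10 mm high and long lies across the bed: with the carriage down it travels only 0 to 0.006 (loading pocket) or, beyond the ridge, 0.092 to 0.116 (viewing pocket, end stop); in between it sits on the ridge. Sliding takes about 1 N; it stays where left.
- stage_h_lift (a joint): How far that carriage is lifted straight up on its pins, m: 0 = fully down, 0.028 = hard stop; over 0.010 clears the ridge. Lifting takes 3 to 6 N; let go, it sinks by its weight. It cannot turn or move sideways. Steel plate 76 x 60 x 9 mm on a fixed white base 300 x 110, 30 high. Black lens barrel 34 across at the +x end, top 76 high, always 80 mm or more ahead of the grip.
- stage_t_handle (a point): The same point on the identical grip of the other carriage, which carries a round sample 32 mm across and 30 high on a second stage of the same shape; to be left alone.

How it is judged:
On the way:
1. the carriage with the H profile is lifted clear of the ridge (value of joint stage_h_lift above 0.01 m), for 0.1 s.
At the end, for the whole second after the job is handed in: The carriage with the H profile is beyond the ridge (travel over 0.088 m), fully down (lift under 3 mm), at rest and released; the other carriage is within 15 mm of where it started (value of joint stage_h_slide above 0.088 m and value of joint stage_h_lift below 0.003 m and velocity of joint stage_h_slide between -0.01 and 0.01 m/s and distance of stage_t_handle from where it was at the start of the episode below 0.015 m); the robot touches nothing.
It fails at once if the other carriage is moved by more than 15 mm (distance of stage_t_handle from where it was at the start of the episode above 0.015 m).
It also fails if it takes over 35 s, if anything falls off the work surface, if the arm or the gripper's body presses on something with over 40 N, if the wrist force passes 120 N, or if a joint passes its speed limit or range.

## Working session

There is one attempt and no reset: what is moved stays moved. The work goes in short steps, Python scripts to look and compute and a tool call to move; the robot and the scene stay as the last step left them, time stands still between calls to the robot, and variables do not carry over. Pictures are saved under pics/ and viewed, and the job is handed in when it is done.

Besides the shell and the picture viewer there is one more tool, called after "Request:" as a command line: name --pt "numbers of a row" for each row, then --argument value for the rest. play_rows: Moves the arm, as the interface text tells. Its arguments: {"type":"object","properties":{"series":{"type":"array","items":{"type":"array","items":{"type":"number"}}},"grip_force":{"type":"number"}},"required":["series"]}

```bash
ls; mkdir -p pics
python3 - <<'E'
from rig import robot, eyes, ticket
import cv2
o=robot.get_obs();print({k:o[k] for k in ('time','position','tool_rot','grip_width')})
for n in('side','top'):
    cv2.imwrite(f'pics/{n}0.png',eyes.camera(n)[:,:,::-1]);print(n,eyes.camera_params(n))
E
```

```text
pics
{'time': 0.0, 'position': array([0.27463271, 0.56060221, 0.22025814]), 'tool_rot': array([ 0.68952983, -0.1600769 ,  0.15945562, -0.68811184]), 'grip_width': 0.08699647699286774}
side {'K': array([[453.01203606,   0.        , 326.07039133],
       [  0.        , 453.01203606, 191.56795247],
       [  0.        ,   0.        ,   1.        ]]), 'rvec': array([ 0.95064875, -2.29383464,  1.22751111]), 'tvec': array([0.34405068, 0.2454036 , 0.63988767])}
top {'K': array([[406.41382617,   0.        , 317.2195637 ],
       [  0.        , 406.41382617, 199.24652918],
       [  0.        ,   0.        ,   1.        ]]), 'rvec': array([ 2.20190925, -2.15076594,  0.10695054]), 'tvec': array([-0.01073478,  0.47916465,  1.00689298])}
```

View pics/top0.png

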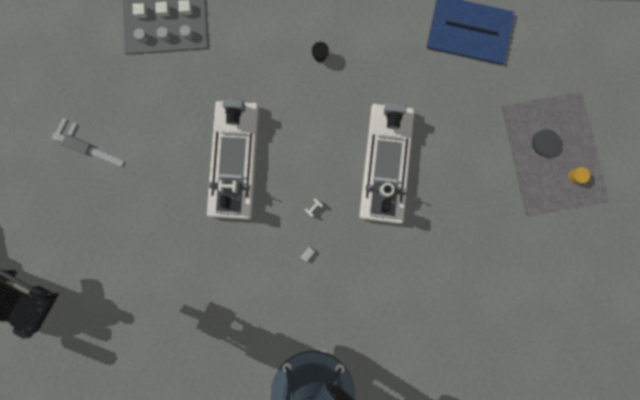

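View pics/side0.png

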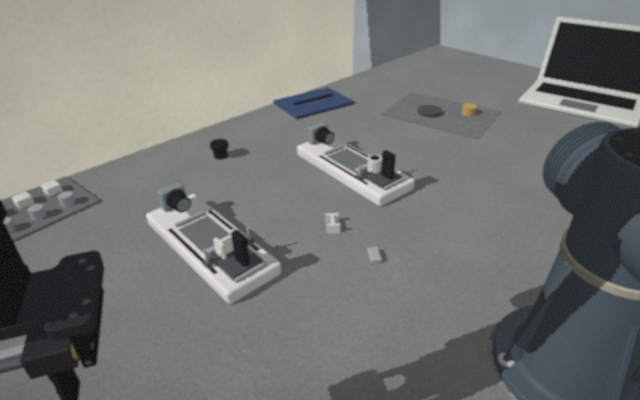

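The left stage (top view, around col 233) seems to carry the H, and the right one (around col 388) the round sample. I'll enlarge both to check.

Run:
```python
import cv2
a=cv2.imread('pics/top0.png')[90:230,190:290]
cv2.imwrite('pics/topc.png',cv2.resize(a,None,fx=4.2,fy=4.2,interpolation=cv2.INTER_CUBIC))
a=cv2.imread('pics/side0.png')[175:305,140:290]
cv2.imwrite('pics/sidec.png',cv2.resize(a,None,fx=4.5,fy=4.5,interpolation=cv2.INTER_CUBIC))
```

```text
(no output)
```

View pics/topc.png

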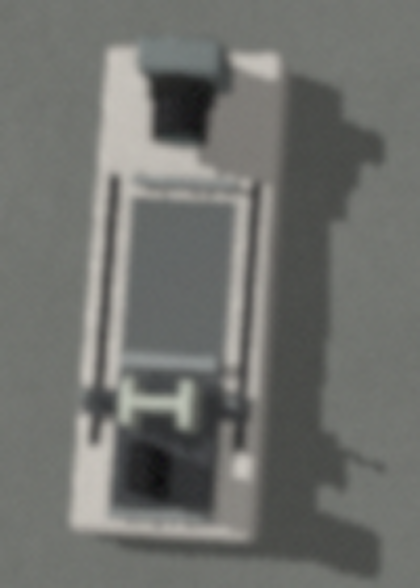

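View pics/sidec.png

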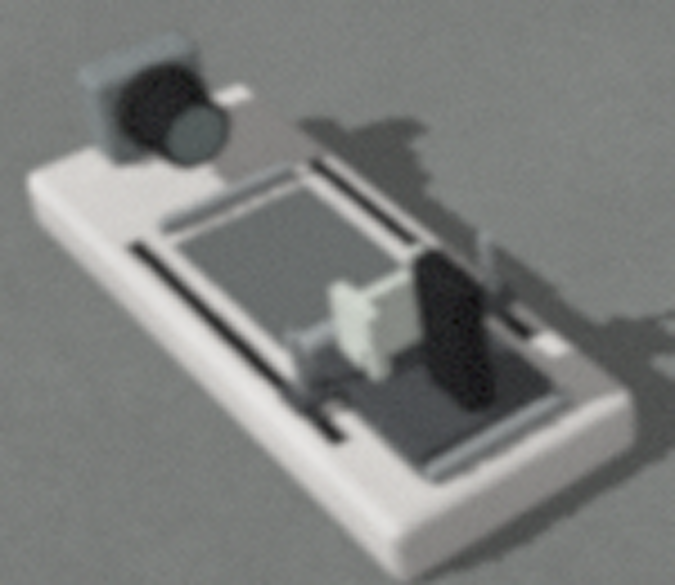

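```bash
cat > h.py <<'E'
import numpy as np,cv2
from rig import robot,eyes,ticket
def back(n,uv,z,P=None):
    p=P or eyes.camera_params(n);R=cv2.Rodrigues(p['rvec'])[0];t=p['tvec']
    d=R.T@np.linalg.inv(p['K'])@np.array([uv[0],uv[1],1.]);c=-R.T@t
    return c+d*(z-c[2])/d[2]
def proj(n,X,P=None):
    p=P or eyes.camera_params(n);return cv2.projectPoints(np.array(X,float).reshape(-1,3),p['rvec'],p['tvec'],p['K'],None)[0].reshape(-1,2)
E
python3 - <<'E'
from h import *
T=lambda x,y,z:back('top',(190+x/4.2,90+y/4.2),z)
S=lambda x,y,z:back('side',(140+x/4.5,175+y/4.5),z)
c=[T(108,48,.03),T(282,55,.03),T(70,528,.03),T(252,540,.03)]
c2=[S(28,185,.03),S(400,553,.03),S(632,395,.03)]
print(np.round(c,3),np.round(c2,3))
for a,b in((c[2],c[0]),(c[3],c[1]),(c2[1],c2[0])):
    d=a-b;d=b-a;print(np.degrees(np.arctan2(d[1],d[0])),np.linalg.norm(d))
print('fin top T',T(150,472,.1),'S',S(440,265,.1))
E
```

```text
[[0.724 0.267 0.03 ]
 [0.723 0.16  0.03 ]
 [0.431 0.276 0.03 ]
 [0.426 0.167 0.03 ]] [[0.718 0.271 0.03 ]
 [0.422 0.28  0.03 ]
 [0.427 0.171 0.03 ]]
-1.753529642748134 0.2938855217908
-1.3336056058850252 0.2967303693355123
-1.8062479243844707 0.2959095234837302
fin top T [0.45961426 0.21430774 0.1       ] S [0.46629142 0.22211398 0.1       ]
```

```bash
cat >> h.py <<'E'
from scipy.spatial.transform import Rotation as Rn
def plan(target,yaw):
    """remaining move: shift in tool axes (units 100mm), turn about tool axes(180deg); tool y down, tool z = horizontal perp to slide"""
    o=robot.get_obs();R=Rn.from_quat(o['tool_rot']);M=R.as_matrix()
    best=None
    for s in(1,-1):
        z=s*np.array([-np.sin(yaw),np.cos(yaw),0]);y=np.array([0,0,-1.]);x=np.cross(y,z)
        rv=(R.inv()*Rn.from_matrix(np.c_[x,y,z])).as_rotvec()
        if best is None or np.linalg.norm(rv)<np.linalg.norm(best):best=rv
    print('t',o['time'],'pos',o['position'].round(4),'q',o['q'].round(2),'w',o['grip_width'],'f',o['ft_force'].round(2))
    print('M',M.round(3).tolist())
    print('shift',(M.T@(np.array(target)-o['position'])/.1).round(3),'turn',(best/np.pi).round(4),'deg',np.degrees(np.linalg.norm(best)))
E
python3 - <<'E'
from h import *
plan([.455,.22,.2],np.radians(-1.7))
E
```

```text
t 0.1 pos [0.2747 0.5607 0.2204] q [ 0.94  0.53  1.43 -0.    1.18 -0.18] w 0.08697543720943776 f [-0.59 -0.06  0.15]
M [[0.898, -0.001, 0.44], [-0.44, -0.002, 0.898], [-0.0, -1.0, -0.002]]
shift [ 3.119  0.207 -2.265] turn [ 0.0006 -0.1356 -0.0002] deg 24.415272006596044
```

Request:
play_rows --pt "1 0 0 0 0 -0.034 0" --pt "1 0 0 0 0 -0.034 0" --pt "1 0 0 0 0 -0.034 0" --pt "1 0 0 0 0 -0.0336 0" --pt "1 0.1 0.02 -0.18 0 0 0" --pt "1 0.2 0.02 -0.36 0 0 0" --pt "1 0.2 0.02 -0.36 0 0 0" --pt "1 0.2 0.02 -0.36 0 0 0" --pt "1 0.2 0.02 -0.36 0 0 0" --pt "1 0.2 0.02 -0.36 0 0 0" --pt "1 0.2 0.02 -0.36 0 0 0" --pt "1 0.2 0.02 -0.36 0 0 0"

```text
time: 1.1
position: [0.4172, 0.285, 0.205]
tool_rot: [0.707, -0.011, 0.01, -0.707]
ft_force: [0.6, 0.6, -0.7]
grip_width: 0.0872
```

Request:
play_rows --pt "1 0.2 0.02 -0.33 0 0 0" --pt "1 0.2 0.02 -0.33 0 0 0" --pt "1 0 0 0 0 0 0" --pt "1 0 0 0 0 0 0"

```text
time: 1.43
position: [0.4558, 0.2178, 0.2009]
tool_rot: [-0.707, 0.013, -0.012, 0.707]
ft_force: [-0.5, 0.9, 0.3]
grip_width: 0.0867
```

Run:
```python
from h import *
plan([.462,.22,.2],np.radians(-1.7))
P=eyes.camera_params('wrist');print(P)
a=eyes.camera('wrist')[:,:,::-1];cv2.imwrite('pics/w1.png',a)
```

```text
t 1.4333 pos [0.4558 0.2178 0.2009] q [ 0.22  0.4   1.75  0.    1.   -1.31] w 0.0867010900376541 f [-0.54  0.88  0.26]
M [[0.999, -0.001, 0.035], [-0.035, 0.0, 0.999], [-0.001, -1.0, 0.0]]
shift [0.061 0.009 0.024] turn [-0.     -0.0016 -0.0003] deg 0.2887106506018922
{'K': array([[347.4527744 ,   0.        , 316.87246251],
       [  0.        , 347.4527744 , 204.09157422],
       [  0.        ,   0.        ,   1.        ]]), 'rvec': array([-2.10396851, -2.03125611, -0.28915458]), 'tvec': array([-0.23357878, -0.4576554 ,  0.24677359])}
```

View pics/w1.png

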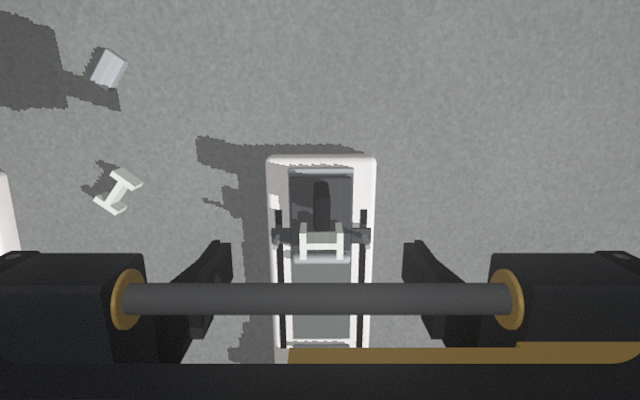

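The wrist view shows the H carriage between the fingers, with the fin near cols 314–330, rows 180–230. Next I'll overlay a model on it.

```bash
cat >> h.py <<'E'
def fin(x,y,yaw,zt=.1,h=.06):
    c,s=np.cos(yaw),np.sin(yaw);L=[]
    for z in(zt,zt-h):
        for a,b in((-.015,-.007),(.015,-.007),(.015,.007),(-.015,.007)):L.append([x+c*a-s*b,y+s*a+c*b,z])
    return L
def draw(im,n,X,P,roi,f,col=(0,0,255)):
    x0,y0,x1,y1=roi;b=cv2.resize(im[y0:y1,x0:x1],None,fx=f,fy=f,interpolation=cv2.INTER_CUBIC)
    g=b.copy();p=((proj(n,X,P)-[x0,y0]+.5)*f).astype(int)
    for i in range(4):
        cv2.line(g,p[i],p[(i+1)%4],col,1);cv2.line(g,p[i+4],p[(i+1)%4+4],(0,255,0),1)
    return np.hstack([b,g])
E
python3 - <<'E'
from h import *
X=fin(.462,.22,np.radians(-1.8))
a=draw(cv2.imread('pics/w1.png'),'wrist',X,eyes.camera_params('wrist'),(270,150,380,250),3.6)
cv2.imwrite('pics/w1o.png',a)
a=draw(cv2.imread('pics/side0.png'),'side',X,None,(200,215,275,285),5)
cv2.imwrite('pics/s1o.png',a)
E
```

```text
(no output)
```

View pics/w1o.png

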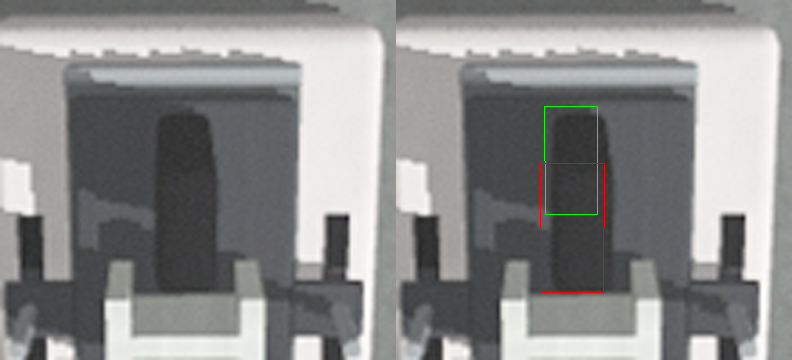

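View pics/s1o.png

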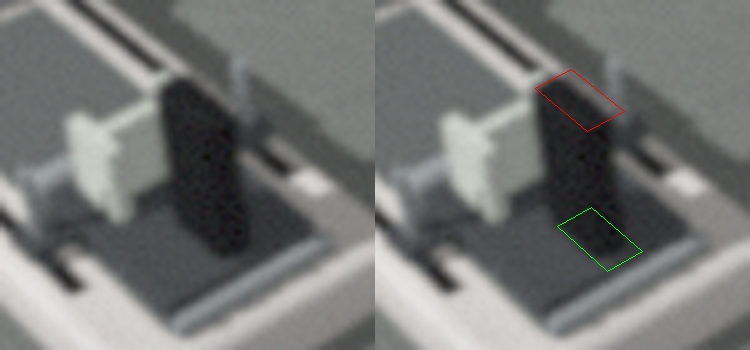

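Run:
```python
from h import *
X=fin(.464,.2227,np.radians(-1.8))
a=draw(cv2.imread('pics/w1.png'),'wrist',X,eyes.camera_params('wrist'),(270,150,380,250),3.6)
b=draw(cv2.imread('pics/side0.png'),'side',X,None,(200,215,275,285),5)
b=cv2.resize(b,(a.shape[1],370))
cv2.imwrite('pics/o2.png',np.vstack([a[:],b])[:730])
```

```text
(no output)
```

View pics/o2.png

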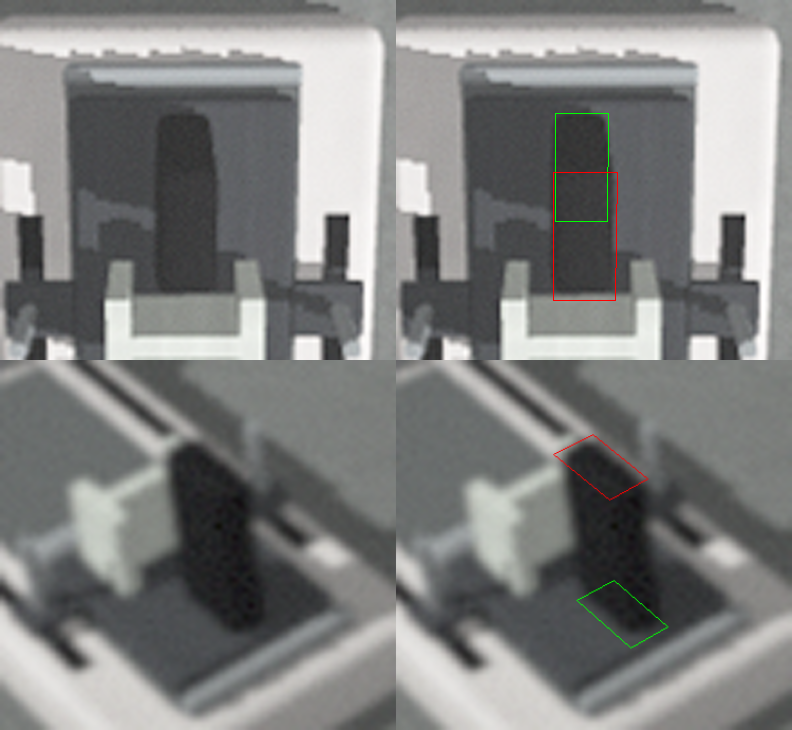

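Request:
play_rows --pt "0.6 0.07 0 0.045 0 -0.001 0" --pt "0.6 0 0.2 0 0 0 0" --pt "0.6 0 0.25 0 0 0 0" --pt "0.6 0 0.25 0 0 0 0" --pt "0.6 0 0.2 0 0 0 0" --pt "0.6 0 0.13 0 0 0 0" --pt "0.6 0 0.1 0 0 0 0" --pt "0.6 0 0 0 0 0 0" --pt "0.6 0 0 0 0 0 0"

```text
time: 2.23
position: [0.4619, 0.2251, 0.0881]
tool_rot: [0.707, -0.009, 0.009, -0.707]
ft_force: [0.2, 0.5, -0.1]
grip_width: 0.0522
```

Run:
```python
from h import *
plan([.463,.222,.088],np.radians(-1.8))
a=eyes.camera('side')[150:330,100:340,::-1];b=eyes.camera('wrist')[120:300,200:440,::-1]
cv2.imwrite('pics/d1.png',np.vstack([cv2.resize(a,None,fx=1.6,fy=1.6),cv2.resize(b,None,fx=1.6,fy=1.6)]))
```

```text
t 2.2333 pos [0.4619 0.2251 0.0881] q [ 0.24  0.59  1.83  0.    0.73 -1.31] w 0.052207695459122176 f [ 0.15  0.55 -0.09]
M [[1.0, -0.0, 0.025], [-0.025, -0.0, 1.0], [-0.0, -1.0, -0.0]]
shift [ 0.012  0.001 -0.03 ] turn [ 0.      0.0021 -0.0001] deg 0.3827432759569469
```

View pics/d1.png

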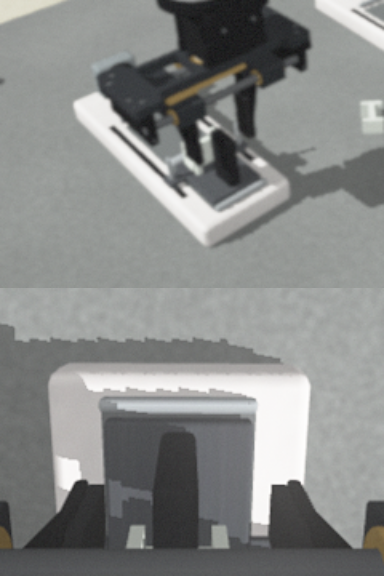

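The fin stands between the fingers, slightly to the −y side of their centre. I'll correct that and close.

Request:
play_rows --pt "0.6 0.01 0 -0.028 0 0.002 0" --pt "0.6 0 0 0 0 0 0" --pt "0 0 0 0 0 0 0" --pt "0 0 0 0 0 0 0" --pt "0 0 0 0 0 0 0" --pt "0 0 0 0 0 0 0" --pt "0 0 0 0 0 0 0" --pt "0 0 0 0 0 0 0" --pt "0 0 0 0 0 0 0" --grip_force 30

```text
time: 3.08
position: [0.463, 0.2211, 0.0882]
tool_rot: [0.707, -0.012, 0.012, -0.707]
ft_force: [-1.1, 1.5, 0.4]
grip_width: 0.0138
```

Gripped: the opening is 13.8 mm, which matches the 14 mm fin. Now I'll lift by 18 mm.

Request:
play_rows --pt "0 0 -0.04 0 0 0 0" --pt "0 0 -0.05 0 0 0 0" --pt "0 0 -0.05 0 0 0 0" --pt "0 0 -0.04 0 0 0 0" --pt "0 0 0 0 0 0 0" --pt "0 0 0 0 0 0 0"

```text
time: 3.58
position: [0.4628, 0.2212, 0.1066]
tool_rot: [-0.707, 0.012, -0.012, 0.707]
ft_force: [-0.2, 0.7, -4.0]
grip_width: 0.0137
```

Run:
```python
from h import *
plan([.463,.221,.106],np.radians(-1.8))
a=eyes.camera('side')[150:330,100:340,::-1];b=eyes.camera('wrist')[120:300,200:440,::-1]
cv2.imwrite('pics/d2.png',np.vstack([cv2.resize(a,None,fx=1.6,fy=1.6),cv2.resize(b,None,fx=1.6,fy=1.6)]))
```

```text
t 3.5833 pos [0.4628 0.2212 0.1066] q [ 0.23  0.56  1.82  0.    0.77 -1.31] w 0.013661670166250112 f [-0.2   0.73 -3.97]
M [[0.999, 0.0, 0.033], [-0.033, 0.0, 0.999], [0.0, -1.0, 0.0]]
shift [ 0.002  0.006 -0.001] turn [-0.     -0.0005  0.    ] deg 0.08307024237503219
```

View pics/d2.png

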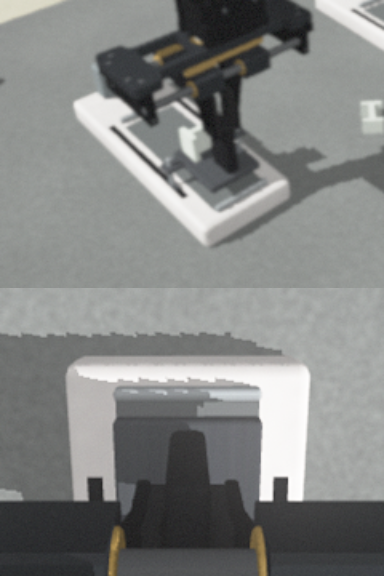

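Lifted: the load is −4 N and the carriage has come up off the bed. Next is the 104 mm slide.

Request:
play_rows --pt "0 0.05 0 0 0 0 0" --pt "0 0.1 0 0 0 0 0" --pt "0 0.1 0 0 0 0 0" --pt "0 0.1 0 0 0 0 0" --pt "0 0.1 0 0 0 0 0" --pt "0 0.1 0 0 0 0 0" --pt "0 0.1 0 0 0 0 0" --pt "0 0.1 0 0 0 0 0" --pt "0 0.1 0 0 0 0 0" --pt "0 0.1 0 0 0 0 0" --pt "0 0.09 0 0 0 0 0" --pt "0 0 0 0 0 0 0"

```text
time: 4.68
position: [0.5706, 0.2178, 0.1066]
tool_rot: [-0.707, 0.01, -0.014, 0.707]
ft_force: [1.8, 2.6, -4.0]
grip_width: 0.0136
```

Run:
```python
from h import *
plan([.5665,.2177,.088],np.radians(-1.8))
a=eyes.camera('side')[150:330,100:340,::-1];b=eyes.camera('wrist')[120:300,200:440,::-1]
cv2.imwrite('pics/d3.png',np.vstack([cv2.resize(a,None,fx=1.6,fy=1.6),cv2.resize(b,None,fx=1.6,fy=1.6)]))
```

```text
t 4.6833 pos [0.5706 0.2178 0.1066] q [ 0.18  0.65  1.57 -0.    0.91 -1.36] w 0.013583202879035276 f [ 1.83  2.64 -3.99]
M [[0.999, 0.005, 0.033], [-0.033, 0.001, 0.999], [0.005, -1.0, 0.001]]
shift [-0.041  0.186 -0.003] turn [-0.0003 -0.0007  0.0016] deg 0.3170497509744401
```

View pics/d3.png

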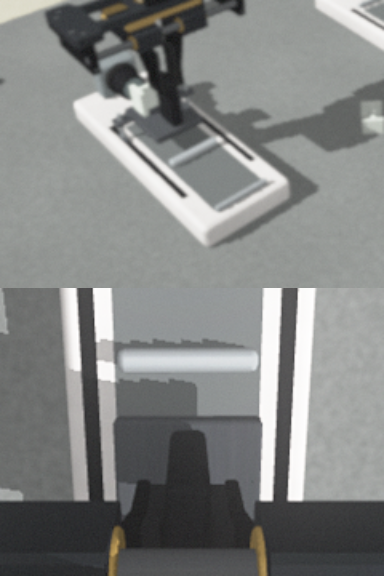

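The carriage is now past the ridge. I'll back off 3 mm, lower it and open.

Request:
play_rows --pt "0 -0.03 0 0 0 0 0" --pt "0 0 0.04 0 0 0 0" --pt "0 0 0.05 0 0 0 0" --pt "0 0 0.05 0 0 0 0" --pt "0 0 0.04 0 0 0 0" --pt "0 0 0 0 0 0 0" --pt "0 0 0 0 0 0 0"

```text
time: 5.37
position: [0.5642, 0.218, 0.0883]
tool_rot: [-0.707, 0.011, -0.012, 0.707]
ft_force: [0.7, 3.5, -1.0]
grip_width: 0.0138
```

Request:
play_rows --pt "0.5 0 0 0 0 0 0" --pt "0.5 0 0 0 0 0 0" --pt "0.5 0 0 0 0 0 0" --pt "0.5 0 0 0 0 0 0" --pt "0.5 0 0 0 0 0 0" --pt "0.5 0 -0.1 0 0 0 0" --pt "0.5 0 -0.3 0 0 0 0" --pt "0.5 0 -0.3 0 0 0 0" --pt "0.5 0 -0.3 0 0 0 0" --pt "0.5 0 -0.3 0 0 0 0" --pt "0.5 0 0 0 0 0 0" --pt "0.5 0 0 0 0 0 0"

```text
time: 6.37
position: [0.5653, 0.218, 0.2214]
tool_rot: [-0.707, 0.01, -0.014, 0.707]
ft_force: [-0.1, 0.2, 0.0]
grip_width: 0.0436
```

Run:
```python
from h import *
plan([.564,.218,.2],np.radians(-1.8))
P=eyes.camera_params('wrist');w=eyes.camera('wrist')[:,:,::-1].copy();s=eyes.camera('side')[:,:,::-1].copy()
cv2.imwrite('pics/e_w.png',w);cv2.imwrite('pics/e_s.png',s)
X=fin(.565,.2188,np.radians(-1.8))
a=draw(w,'wrist',X,P,(260,120,380,250),3.3)
p=proj('side',X);u=p.mean(0).astype(int);roi=(u[0]-50,u[1]-40,u[0]+60,u[1]+50)
b=draw(s,'side',X,None,roi,3.6);cv2.imwrite('pics/e.png',np.vstack([cv2.resize(a,(780,420)),cv2.resize(b,(780,330))])[:,:])
```

```text
t 6.3667 pos [0.5653 0.218  0.2214] q [ 0.18  0.5   1.49 -0.    1.15 -1.35] w 0.043599982456659615 f [-0.08  0.17  0.03]
M [[0.999, 0.006, 0.033], [-0.033, 0.001, 0.999], [0.006, -1.0, 0.001]]
shift [-0.015  0.213 -0.001] turn [-0.0003 -0.0005  0.0018] deg 0.3443952947140343
```

View pics/e.png

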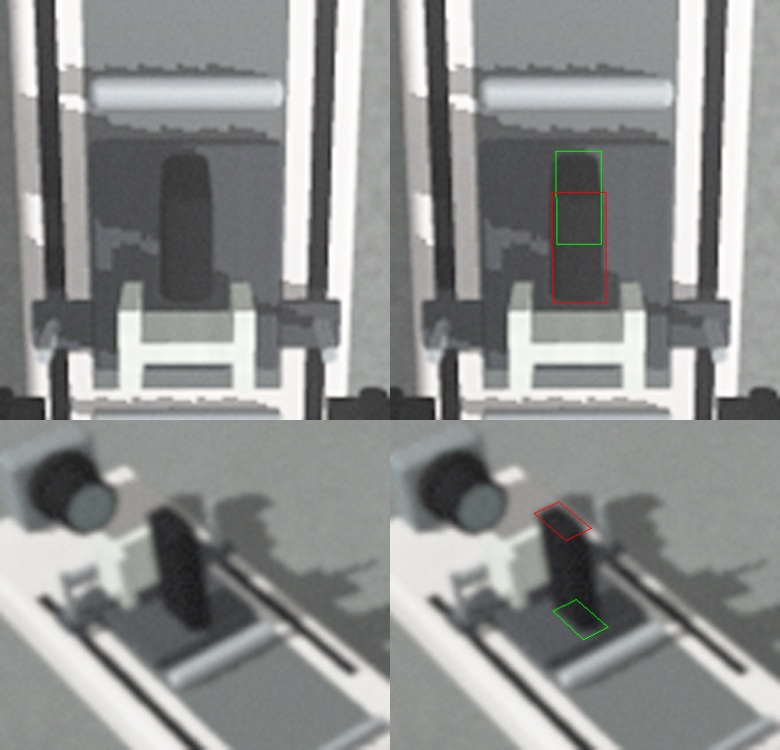

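View pics/e_s.png

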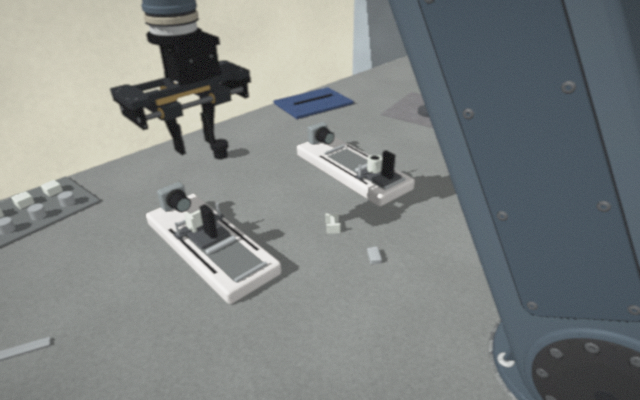

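The fin matches the fully-down model at x ≈ 0.565. There's a visible gap between the plate and the ridge, the other carriage hasn't moved, and the arm is clear.

Run:
```python
from rig import ticket
print(ticket.hand_in())
```

```text
the job is handed in; nothing more can be done
None
```

I moved the carriage with the H profile into the viewing pocket at the lens end, let go of it, and handed the job in after about 6.5 s. I gripped it by its fin at 30 N, lifted it about 18 mm, slid it past the ridge, backed off 3 mm and lowered it. The hand-in reports no verdict.

**Last checks:**
- **Travel:** about 0.101 m from the arm positions, against the 0.088 m needed. The wrist image shows a gap between the plate and the ridge.
- **Fully down:** when lowered, the tool was within 0.1 mm of its height at the grasp (0.0883 m against 0.0882 m). After release the fin matched the fully-down model to within about 2 mm in the wrist and side views, so the lift was not measured more finely than that.
- **Released:** the gripper was open to 44 mm and well above the carriage, with about 0 N on the wrist.
- **Other carriage:** in the side view it is where it started. I compared this by eye and did not measure it.

**Disagreements:** my first estimate of the fin's y position was about 2.5 mm off. The slide first overshot by about 4 mm. I corrected both on the way.

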